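Stow the receiver's telescopic antenna

ROBOT

A 6-joint arm with a two-finger parallel gripper is mounted at the origin on the work surface. World frame = base frame: x ahead of the robot, y to its left, z up, the work surface at z = 0. Lengths are in mm, angles in rad, forces in N, time in s.
With the tool pointing down it reaches from about 400 to 825 mm from the base axis. Payload 7 kg.
Tool frame: the origin (TCP) lies midway between the tips of the shut fingers; the grasp point (between the pads) lies 19 mm behind it; z points along the fingers, y is the line along which they close (so a half turn about z gives the same grasp; the last joint's range is limited). The gripper opens to 85 mm and grips with 20 to 120 N. Pads are 22 mm wide; open, the fingers measure 114 mm over their backs; the gripper's body (76 mm by 85 mm) begins 54 mm behind the grasp point. The pads swing forward as they close: fully open they stand 13 mm farther back than shut.
Start: joints at [-1.005, 0.359, 0.012, 0, -1.224, -0.288], TCP at [185.086, -649.106, 231.302] pointing down, gripper open.
Joint ranges: [-3.07, 3.07], [-1.43, 2.12], [-1.02, 1.25], [-3.03, 1.67], [-3.05, -0], [-3.03, 3.03]. Speed limits (rad/s): [2.39, 2.39, 3.01, 3.14, 3.14, 3.14].

INTERFACE

Orientations are given as a unit quaternion [w, x, y, z].
In Python, from bench import ctrl gives the robot as it stands. The module is installed in compiled form; this text tells all that it offers. Calls block until the motion is done:
- ctrl.reach(position, orientation): joint-space move of the TCP to a pose.
- ctrl.move_straight(position, rot=None, rate=150): straight line of the TCP; rot=None keeps the orientation; rate is the mean speed in mm/s.
- ctrl.movej(angles): joint-space move.
- ctrl.command_gripper(opening, effort=None): finger opening in mm; effort is the grip in N (None keeps the last); returns when the fingers have stopped.
- ctrl.wait(seconds).
- ctrl.solve_ik(position, orientation): joint angles nearest the present ones, or None.
- ctrl.get_obs(): the state.
- ctrl.camera(name): name is "scene" or "top" or "wrist"; returns (picture, depth): 480x640x3 uint8, red, green, blue; 480x640 float32, mm along the optical axis (not along the pixel's ray), 0 where there is no reading.
- ctrl.camera_model(name): a dict with "fx", "fy", "cx", "cy" (pixels), "extrinsics" (4x4, takes a point from world to camera coordinates); the wrist camera has in their place "hand_eye" (4x4, takes a point from camera to tool coordinates, whose origin is the TCP and whose axes are the flange's). Camera axes: x right, y up, looking along -z (the intrinsics and any distortion apply to the point x, -y, -z); pixel columns grow to the right and rows downward; lengths in mm; the calibration is good to about 2 mm. A picture is of the moment at which its call begins: read the wrist's pose just before it. camera_model takes no time and is no camera call.
A pose or a line that the arm cannot do raises ctrl.Unreachable and nothing moves.
- ctrl.job_done(): hands the job in; it is judged then, once.
The state is a dict: "t": time; "qpos": joint angles; "qd": joint speeds; "joint_efforts": joint torques, N m; "position": TCP position; "tool_rot": TCP orientation; "wrist_force": force on the tool from outside, world axes, zero at the start; "moment": the same for the moment, N m; "opening": finger opening in mm; "finger_force": force on a finger pad.
Only numpy, scipy, OpenCV 4.12 (cv2) and the standard library are available. Lean on these libraries where they do the work, as an engineer would, in place of code of your own. Each camera call takes 0.05 s, during which the arm holds its last target. There are 200 camera calls.

TASK

Put the test receiver's leaning telescopic antenna away: while it still leans as it is, slide the thin brass section fully home into the steel one first, and then the steel one fully home into the black tube. Then fold the collapsed antenna down flat on its rest, let go of it, and do not bump the lamp arch over the receiver or disturb the other things on the bench.

Things in the scene. Friction and masses are not known exactly. Their poses are not given: they have to be found in the camera images.
- receiver: Fixed test receiver: a grey case 200 mm deep (x), 150 wide (y), top 65 mm above the bench, on a black base plate 240 x 290 x 8 mm. Origin: centre of the plate's underside. Its -x side is the front, towards which the antenna leans and folds (along the middle line y = 0). A small black rest, top 86 mm above the bench, stands under the folded antenna. A loose screwdriver and a small orange battery lie on the plate beside the case.
- lamp: Fixed aluminium lamp arch standing on the receiver's plate; origin and axes are the receiver's. Two posts 16 x 12 mm at x = 10 mm, y = +-134 mm, and a crossbar 20 mm (x) by 280 mm (y), underside 301 mm and top 318 mm above the bench, centred at x = 10 mm. It hangs over the antenna's lower part, so that an upright gripper cannot follow the antenna down; a gripper tilted in line with the antenna can.
- pivot (a point): The antenna's hinge centre, 60 mm behind (+x) the receiver's origin and 95 mm above the bench. The hinge axis is the receiver's y.
- cap_top (a point): Centre of the end face of the red cap on the thin section, on the antenna's axis. The point's -x axis points along the antenna from pivot to cap; its y axis is the hinge axis. The cap is a cylinder of 22 mm diameter, 28 mm long, good to grip or to push on; nothing on the antenna is thicker. Distance from pivot to cap_top = 139 mm + joint middle + joint inner.
- middle_end (a point): Outer end of the steel middle section (12 mm diameter, end collar 16 mm), on the axis, 111 mm + joint middle from the pivot. The brass inner section is 8 mm in diameter.
- outer_end (a point): Outer end of the black outer tube (16 mm diameter, collar 18 mm), on the axis, 105 mm from the pivot.
- inner (a joint): How far the brass section stands out of the steel one, m: 0 = fully home (cap on the collar), at most 0.062. Sliding friction about 3 N.
- middle (a joint): How far the steel section stands out of the black tube, m: 0 = fully home, at most 0.062. Sliding friction about 7 N, so a push along the axis on the cap moves the brass section first.
- antenna (a joint): Elevation of the antenna above level, rad: 0 = folded flat forward on its rest, pi/2 would be upright. A stiff hinge (0.5 N m) that stays where it is left.
- screwdriver: Bystander: yellow screwdriver, 150 mm, lying on the receiver's plate; origin under its middle.
- battery: Bystander: orange battery block, 50 x 26 x 17 mm, on the receiver's plate; origin under its centre.
- multimeter: Bystander: red multimeter, 150 x 75 x 38 mm, lying on the bench; origin under its centre.
- pliers: Bystander: orange-handled pliers, about 165 mm long, 16 mm thick, on the bench; origin near the joint.
- bottle: Bystander: green drinks bottle, 62 mm diameter, 190 mm tall, standing; origin under its centre.
- spool: Bystander: blue solder spool, 54 mm diameter, 40 mm tall, standing; origin under its centre.
- board: Bystander: green circuit board, 90 x 60 x 4 mm, lying on the bench; origin under its centre.
- tweezers: Bystander: steel tweezers, 110 mm long, lying on the bench; origin at the middle.

How it is judged:
By the outcome, as a careful person would: the job done as asked, in the order asked, and still so for the second after the job is handed in, with the robot touching nothing.
It also fails if it takes over 42 s, if anything falls off the work surface, if the arm or the gripper's body presses on something with over 40 N, if the wrist force passes 120 N, or if a joint passes its speed limit or range.

## Working session

There is one attempt and no reset: what is moved stays moved. The work goes in short steps, each a Python script; the robot and the scene stay as the last script left them, time stands still between calls to the robot, and variables do not carry over. Pictures are saved under pics/ and viewed, at most 13 in all, crops included, and the job is handed in when it is done.

```bash
mkdir -p pics; python3 - <<'E'
from bench import ctrl
import cv2,numpy as np
for n in("scene","top"):
    p,d=ctrl.camera(n); np.savez(f"{n}.npz",p=p,d=d); cv2.imwrite(f"pics/{n}0.png",p[:,:,::-1])
    m=ctrl.camera_model(n); print(n,{k:(np.round(v,4).tolist()) for k,v in m.items() if not isinstance(v,str)})
m=ctrl.camera_model("wrist");print(m)
o=ctrl.get_obs();print(o)
E
```

```text
scene {'fx': 448.2575, 'fy': 448.2575, 'cx': 315.3239, 'cy': 248.1459, 'extrinsics': [[0.5789, 0.8154, -0.0077, -309.8276], [-0.5479, 0.3959, 0.7369, 228.3744], [0.6039, -0.4224, 0.6759, -1565.72], [0.0, 0.0, 0.0, 1.0]]}
top {'fx': 447.3883, 'fy': 447.3883, 'cx': 314.7504, 'cy': 233.1422, 'extrinsics': [[-0.0198, -0.9998, -0.003, -5.0183], [0.9847, -0.02, 0.173, -541.8963], [-0.1731, 0.0005, 0.9849, -924.3743], [0.0, 0.0, 0.0, 1.0]]}
{'fx': 414.6658603110077, 'fy': 414.6658603110077, 'cx': 318.3256459088012, 'cy': 242.66167020151138, 'hand_eye': array([[-5.15100169e-04,  9.53477054e-01,  3.01465158e-01,
         7.72667169e+01],
       [ 9.99999786e-01,  3.69695552e-04,  5.39378527e-04,
         4.95767830e-01],
       [ 4.02834722e-04,  3.01465371e-01, -9.53477041e-01,
        -1.42585947e+02],
       [ 0.00000000e+00,  0.00000000e+00,  0.00000000e+00,
         1.00000000e+00]])}
{'t': 0.1, 'qpos': array([-1.00490036e+00,  3.59311639e-01,  1.11828983e-02, -2.98113881e-04,
       -1.22407691e+00, -2.88092660e-01]), 'qd': array([ 0.00091974, -0.00169999,  0.00357931,  0.00149565,  0.0006234 ,
        0.0009509 ]), 'joint_efforts': array([-2.15394895e-03, -5.84765160e+01,  2.94111246e+01,  6.95441723e+00,
       -3.09510637e-03,  2.47694021e-05]), 'position': array([ 184.97647577, -648.73835079,  230.47569087]), 'tool_rot': array([-1.64258589e-04, -1.38405135e-01,  9.90375435e-01,  6.99434930e-04]), 'wrist_force': array([ 1.0743817 ,  0.61838659, -0.07535514]), 'moment': array([ 0.01630307, -0.01383569,  0.00869969]), 'finger_force': 0.0, 'opening': 85.3369591646146}
```

View pics/scene0.png

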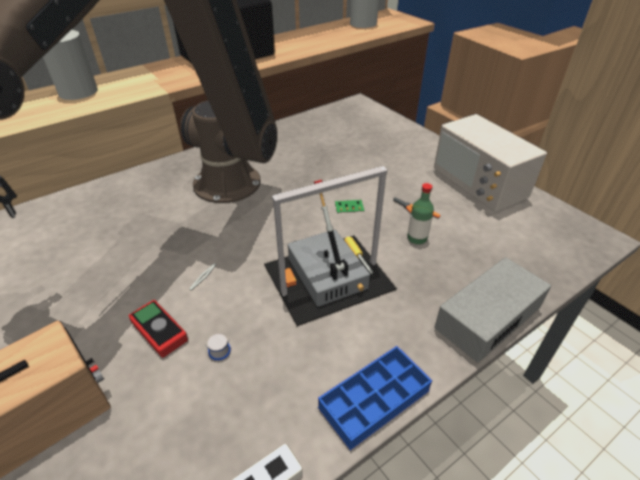

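View pics/top0.png

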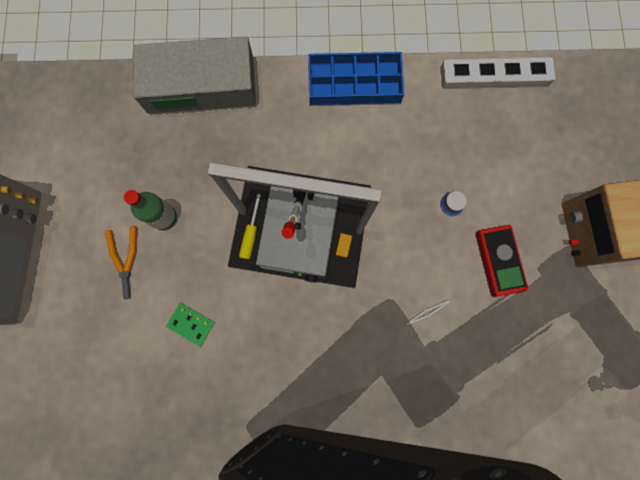

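Scene view: the antenna leans towards the robot, with its red cap at (318,183) and the arch crossbar running from (275,200) to (385,172). Top view: cap at (289,229), plate corners near (230,266) and (356,286), crossbar from (210,170) to (380,195). Next I localise these.

```bash
cat > h.py <<'E'
import numpy as np,cv2
from bench import ctrl
from scipy.spatial.transform import Rotation as R
def cloud(d,m,E=None):
    v,u=np.mgrid[:480,:640]
    P=np.stack([(u-m["cx"])/m["fx"]*d,-(v-m["cy"])/m["fy"]*d,-d],-1)
    C=np.linalg.inv(m["extrinsics"]) if E is None else E
    return P@C[:3,:3].T+C[:3,3]
E
python3 - <<'E'
from h import *
C={};I={}
for n in("scene","top"):
    z=np.load(n+".npz");C[n]=cloud(z["d"],ctrl.camera_model(n));I[n]=z["p"]
def red(p):
    h=cv2.cvtColor(p,cv2.COLOR_RGB2HSV);return ((h[...,0]<8)|(h[...,0]>172))&(h[...,1]>150)&(h[...,2]>70)
box={"scene":(300,170,335,200),"top":(270,210,305,250)}
for n in C:
    x0,y0,x1,y1=box[n];mk=np.zeros((480,640),bool);mk[y0:y1,x0:x1]=1
    m=red(I[n])&mk&(C[n][...,2]>150);v,u=np.nonzero(m);P=C[n][m]
    print(n,"cap px",len(u),u.mean(),v.mean(),"box",u.min(),u.max(),v.min(),v.max(),"pts",P.mean(0),P.min(0),P.max(0))
# crossbar
for n in C:
    P=C[n];reg=(P[...,0]>400)&(P[...,0]<850)&(P[...,1]>-250)&(P[...,1]<250)
    m=reg&(abs(P[...,2]-318)<(5))&~red(I[n])
    print(n,"bar",m.sum(),cv2.minAreaRect(P[m][:,:2].astype(np.float32)),P[m][:,2].mean())
    dark=I[n].max(-1)<55
    m=reg&dark&(abs(P[...,2]-8)<5)
    k,lab,st,_=cv2.connectedComponentsWithStats(cv2.morphologyEx(m.astype(np.uint8),cv2.MORPH_CLOSE,np.ones((3,3))))
    j=[i for i in range(1,k) if st[i,4]>150]; mm=np.isin(lab,j)&m
    print(n,"plate",mm.sum(),cv2.minAreaRect(P[mm][:,:2].astype(np.float32)),P[mm][:,2].mean(),st[j].tolist())
    m=reg&(abs(P[...,2]-65)<4); print(n,"case",m.sum(),cv2.minAreaRect(P[m][:,:2].astype(np.float32)),np.median(P[m][:,2]))
for n,(a,b,c,d) in {"scene":(250,150,410,330),"top":(200,150,390,300)}.items():
    im=I[n][b:d,a:c,::-1]; cv2.imwrite(f"pics/{n}1.png",cv2.resize(im,None,fx=3,fy=3,interpolation=cv2.INTER_CUBIC))
E
```

```text
<stdin>:11: RuntimeWarning: Mean of empty slice.
  ret = ret.dtype.type(ret / rcount)
Traceback (most recent call last):
ValueError: zero-size array to reduction operation minimum which has no identity
```

```bash
cat > m.py <<'E'
from h import *
C={};I={}
for n in("scene","top"):
    z=np.load(n+".npz");C[n]=cloud(z["d"],ctrl.camera_model(n));I[n]=z["p"]
def red(p):
    h=cv2.cvtColor(p,cv2.COLOR_RGB2HSV);return ((h[...,0]<8)|(h[...,0]>165))&(h[...,1]>100)&(h[...,2]>60)
box={"scene":(300,170,335,200),"top":(270,210,305,250)}
for n in C:
    x0,y0,x1,y1=box[n];mk=np.zeros((480,640),bool);mk[y0:y1,x0:x1]=1
    m=red(I[n])&mk;v,u=np.nonzero(m);P=C[n][m]
    if len(u):print(n,"cap px",len(u),u.mean(),v.mean(),"box",u.min(),u.max(),v.min(),v.max(),"pts",np.median(P,0),P.min(0),P.max(0))
for n in C:
    P=C[n];reg=(P[...,0]>400)&(P[...,0]<850)&(P[...,1]>-250)&(P[...,1]<250)
    def rect(l,m):
        if m.sum()>5: print(n,l,m.sum(),cv2.minAreaRect(P[m][:,:2].astype(np.float32)),np.median(P[m][:,2]))
    rect("bar",reg&(abs(P[...,2]-318)<6)&~red(I[n])&(P[...,0]>520))
    m=reg&(I[n].max(-1)<55)&(abs(P[...,2]-8)<6)
    k,lab,st,_=cv2.connectedComponentsWithStats(m.astype(np.uint8))
    j=[i for i in range(1,k) if st[i,4]>100]; rect("plate",np.isin(lab,j)); print(st[j].tolist())
    m=reg&(abs(P[...,2]-65)<4);k,lab,st,_=cv2.connectedComponentsWithStats(m.astype(np.uint8));rect("case",lab==1+st[1:,4].argmax())
for n,(a,b,c,d) in {"scene":(250,150,410,330),"top":(200,150,390,300)}.items():
    im=I[n][b:d,a:c,::-1]; cv2.imwrite(f"pics/{n}1.png",cv2.resize(im,None,fx=3,fy=3,interpolation=cv2.INTER_CUBIC))
E
python3 m.py
```

```text
scene cap px 14 317.7857142857143 181.0 box 315 321 180 182 pts [513.505613    25.01580037 276.94587006] [1.73935629e+02 1.90477058e+01 9.62142826e-02] [517.2905873  268.01887819 279.29461267]
top cap px 189 288.24867724867727 229.94708994708995 box 281 295 221 238 pts [507.74282917  28.40564194 272.64573415] [495.06881625  17.52722641  84.52915665] [555.41601932  40.4110796  281.95627731]
scene bar 795 ((583.8819580078125, 14.100486755371094), (281.14129638671875, 25.904382705688477), 79.30937957763672) 316.3772146491947
scene plate 2269 ((574.4057006835938, 13.445297241210938), (283.67388916015625, 234.6730499267578), 79.36031341552734) 6.6583962429007215
[[283, 248, 112, 77, 2083], [266, 262, 14, 29, 186]]
scene case 2319 ((564.373779296875, 16.954986572265625), (149.9470977783203, 202.1396484375), 79.48377990722656) 63.738528508834975
top bar 2174 ((578.3463134765625, 16.05895233154297), (279.73846435546875, 20.981176376342773), 79.4307632446289) 316.3352155980498
top plate 4128 ((568.639892578125, 17.216705322265625), (287.5622863769531, 238.48097229003906), 79.16690826416016) 6.577725065768959
[[296, 174, 74, 13, 130], [229, 182, 76, 98, 1794], [316, 197, 52, 90, 2204]]
top case 4666 ((545.9208984375, 22.178138732910156), (149.48988342285156, 174.84066772460938), 79.30162811279297) 63.679244027999175
```

View pics/scene1.png

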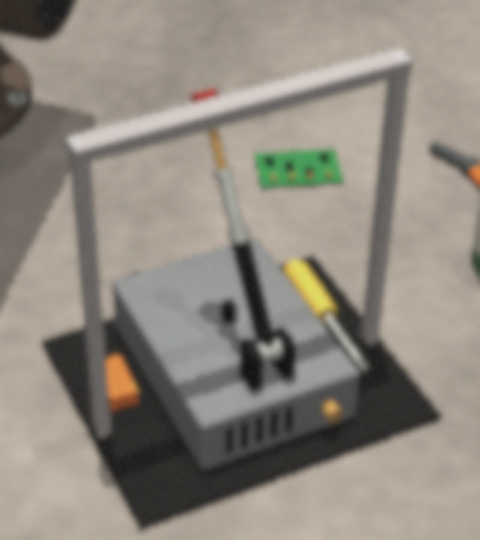

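Close-up: the antenna axis runs from the hinge at about (268,350) to the cap at (205,95), just behind the crossbar in this view. That puts the receiver at about (570,16) with yaw −10.6° and elevation around 56°. Next I move to a waypoint, then to a viewing pose in line with the antenna.

```bash
cat >> h.py <<'E'
c0=np.array([570.5,16.5,1.0]);yaw=np.radians(-10.65)
Rz=R.from_euler('z',yaw).as_matrix()
def W(p):return c0*[1,1,0]+Rz@np.asarray(p,float)      # receiver -> world
def L(p):return (np.asarray(p)-c0*[1,1,0])@Rz
def quat(e):
    c,s=np.cos(e),np.sin(e)
    M=np.array([[-s,0,c],[0,1,0],[-c,0,-s]])
    q=R.from_matrix(Rz@M).as_quat();return q[[3,0,1,2]]
def ax(e,l,n=0,y=0): # point at distance l along antenna, n above it
    return W([60-l*np.cos(e)+n*np.sin(e),y,95+l*np.sin(e)+n*np.cos(e)])
def tool():
    o=ctrl.get_obs();T=np.eye(4);T[:3,:3]=R.from_quat(o["tool_rot"][[1,2,3,0]]).as_matrix();T[:3,3]=o["position"];return T
E
python3 - <<'E'
from h import *
e=np.radians(56)
for l in(125-19,205,320): print(l,ax(e,l),ctrl.solve_ik(ax(e,l),quat(e)))
for e2 in(45,35,25): print(e2,ctrl.solve_ik(ax(np.radians(e2),106),quat(np.radians(e2))))
try:
    ctrl.reach([420,-230,400],quat(e)); ctrl.reach(ax(e,320),quat(e))
except ctrl.Unreachable as x: print("unreach",x)
T=tool();print(ctrl.get_obs()["t"],L(T[:3,3]))
p,d=ctrl.camera("wrist");np.savez("w0.npz",p=p,d=d,T=T);cv2.imwrite("pics/w0.png",p[:,:,::-1])
E
```

```text
106 [571.21305419  16.36591138 182.87798269] None
205 [516.80656504  26.59695858 264.95270237] None
320 [453.60710794  38.48150836 360.29202322] [-2.6331185  -1.39689262 -0.19243419 -1.85429075 -2.7596788  -0.90841673]
45 None
35 [-0.40144665 -0.00415156 -0.9462962  -2.62702362 -0.36400683  1.20968643]
25 None
3.0667 [-118.75007796   -0.37011692  360.20848761]
```

View pics/w0.png

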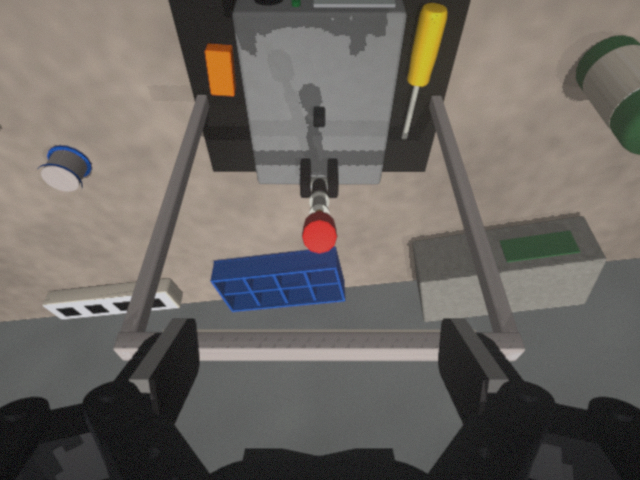

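Wrist view: the cap end face is at (320,233), the hinge at (319,180), and the crossbar along the bottom at row 345. Next I measure the cap face and check the IK branches for the grasp poses.

```bash
python3 - <<'E'
from h import *
z=np.load("w0.npz");m=ctrl.camera_model("wrist");T=z["T"];p=z["p"]
P=cloud(z["d"],m,T@m["hand_eye"])
hsv=cv2.cvtColor(p,cv2.COLOR_RGB2HSV);k=((hsv[...,0]<8)|(hsv[...,0]>172))&(hsv[...,1]>150)&(hsv[...,2]>60)
v,u=np.nonzero(k);print(len(u),u.min(),u.max(),v.min(),v.max())
Q=L(P[k]); print("cap pts median",np.median(Q,0),Q.min(0),Q.max(0))
cen=np.median(Q,0);A=Q[np.linalg.norm(Q-cen,axis=1)<10];_,s,vt=np.linalg.svd(A-A.mean(0));print("face normal",vt[2],"elev",np.degrees(np.arctan2(abs(vt[2][2]),abs(vt[2][0]))),A.mean(0),s)
d=cen-[60,0,95];print("elev",np.degrees(np.arctan2(d[2],-d[0])),"len",np.linalg.norm(d))
Lp=(P-c0*[1,1,0])@Rz
reg=(abs(Lp[...,0])<220)&(abs(Lp[...,1])<200)
for nm,mk in(("bar",(abs(Lp[...,2]-310)<20)),("case",abs(Lp[...,2]-65)<4),("plate",(abs(Lp[...,2]-7)<5)&(p.max(-1)<50))):
    q=Lp[reg&mk]; print(nm,len(q),np.percentile(q,1,axis=0),np.percentile(q,99,axis=0))
print("q",ctrl.get_obs()["qpos"])
for f in(0,1):
  for l in(106,):
    for e0 in(56,):
      for tilt in(35,40,45,50,56,60,65,70,80,90):
        q=np.array(quat(np.radians(tilt)));r=R.from_quat(q[[1,2,3,0]])
        if f:r=r*R.from_euler('z',np.pi)
        g=ax(np.radians(56),125)+r.as_matrix()[:,2]*19; qq=r.as_quat()[[3,0,1,2]]
        s=ctrl.solve_ik(g,qq);print(f,tilt,None if s is None else np.round(s,2))
E
```

```text
904 303 336 214 252
cap pts median [-6.74117388e+01  2.25309951e-01  2.74373452e+02] [-262.71419739  -16.93784196    0.43828473] [301.88365959  12.09660808 435.26755492]
face normal [ 0.59079618  0.00208454 -0.80681815] elev 53.786380691459485 [-6.75644811e+01  2.15659751e-01  2.74352347e+02] [142.90313645 142.73448778  18.96253896]
elev 54.61323250635692 len 220.01962905356874
bar 9764 [  -0.80001414 -137.11977935  291.62180029] [ 18.27816907 137.78148333 318.25350742]
case 24924 [-108.87750072  -73.06836802   62.00631378] [82.90127234 73.53918394 66.54179367]
plate 7343 [ -96.91494568 -142.11593378    5.84000429] [109.10911361 135.14936206   9.61413397]
q [ 0.93057533 -0.45102266 -0.84126097  0.640624   -0.99863112 -2.99448893]
0 35 [-0.3  -0.04 -0.77 -2.46 -0.15  0.96]
0 40 None
0 45 None
0 50 None
0 56 None
0 60 None
0 65 [ 0.48  0.   -0.88  0.68 -0.42 -2.82]
0 70 [ 0.5   0.04 -0.74  0.42 -0.56 -2.58]
0 80 [ 0.45  0.12 -0.5   0.14 -0.81 -2.3 ]
0 90 [ 0.38  0.21 -0.32  0.   -1.04 -2.14]
1 35 [-0.3  -0.04 -0.77 -2.46 -0.15 -2.18]
1 40 None
1 45 None
1 50 None
1 56 None
1 60 None
1 65 [ 0.48  0.   -0.88  0.68 -0.42  0.32]
1 70 [ 0.5   0.04 -0.74  0.42 -0.56  0.56]
1 80 [ 0.45  0.12 -0.5   0.14 -0.81  0.85]
1 90 [ 0.38  0.21 -0.32  0.   -1.04  1.  ]
```

```bash
sed -i 's/^c0=.*;yaw/c0=np.array([570.5,16.5,1.0])+[-1.2,0.2,0];yaw/' h.py; python3 - <<'E'
from h import *
e=np.radians(54.7)
def S(g,t,f=0):
    q=quat(np.radians(t));r=R.from_quat(q[[1,2,3,0]])*R.from_euler('z',f);return ctrl.solve_ik(g,r.as_quat()[[3,0,1,2]])
for l in(139,180,220,250):
    for t in(45,50,54.7,58,61,64,67,70):
        s=S(ax(e,l),t);s2=S(ax(e,l),t,np.pi);print(l,t,None if s is None else np.round(s,2),s2 is not None)
E
```

```text
139 45 None False
139 50 None False
139 54.7 None False
139 58 None False
139 61 [ 0.49 -0.09 -0.96  0.84 -0.42 -2.98] True
139 64 [ 0.53 -0.07 -0.88  0.64 -0.5  -2.82] True
139 67 [ 0.54 -0.05 -0.8   0.5  -0.57 -2.69] True
139 70 [ 0.53 -0.03 -0.72  0.38 -0.65 -2.57] True
180 45 None False
180 50 None False
180 54.7 None False
180 58 [ 0.57 -0.19 -0.99  0.85 -0.5  -3.03] True
180 61 [ 0.6  -0.17 -0.92  0.69 -0.57 -2.9 ] True
180 64 [ 0.61 -0.15 -0.84  0.56 -0.63 -2.78] True
180 67 [ 0.6  -0.13 -0.77  0.45 -0.69 -2.67] True
180 70 [ 0.58 -0.1  -0.7   0.36 -0.75 -2.57] True
220 45 None False
220 50 [ 2.71 -1.42 -0.95  0.37 -2.69  2.1 ] True
220 54.7 None True
220 58 [ 0.68 -0.27 -0.94  0.73 -0.65 -2.97] True
220 61 [ 0.68 -0.25 -0.87  0.61 -0.7  -2.87] True
220 64 [ 0.67 -0.23 -0.8   0.51 -0.75 -2.76] True
220 67 [ 0.66 -0.2  -0.74  0.42 -0.8  -2.67] True
220 70 [ 0.63 -0.17 -0.67  0.34 -0.86 -2.58] True
250 45 [ 2.67 -1.32 -1.01  0.41 -2.61  2.14] True
250 50 [ 2.69 -1.35 -0.93  0.37 -2.64  2.1 ] True
250 54.7 [ 2.7  -1.37 -0.85  0.32 -2.67  2.07] True
250 58 [ 0.76 -0.33 -0.9   0.67 -0.76 -2.95] True
250 61 [ 0.75 -0.31 -0.84  0.57 -0.8  -2.86] True
250 64 [ 0.73 -0.28 -0.78  0.48 -0.85 -2.77] True
250 67 [ 0.7  -0.25 -0.71  0.4  -0.89 -2.68] True
250 70 [ 0.67 -0.22 -0.65  0.33 -0.94 -2.6 ] True
```

```bash
cat >> h.py <<'E'
e0=np.radians(54.7);tilt=np.radians(63)
tx=R.from_quat(quat(tilt)[[1,2,3,0]]).as_matrix()[:,0]
u=(ax(e0,1)-ax(e0,0))
def pp(l):return ax(e0,l)+5*tx
E
python3 - <<'E'
from h import *
ctrl.command_gripper(0,40)
ctrl.reach(pp(245),quat(tilt)); ctrl.wait(.2)
b=ctrl.get_obs();print(b["t"],b["opening"],L(b["position"]),b["wrist_force"])
b=b["wrist_force"]
ctrl.move_straight(pp(226),rate=80)
for l in np.arange(224,150,-4):
    ctrl.move_straight(pp(l),rate=60);o=ctrl.get_obs();f=o["wrist_force"]-b
    print(l,round(o["t"],2),"along",round(f@u,1),"perp",np.round((f-f@u*u)@Rz,1),"err",round((o["position"]-pp(l))@u,1))
    if f@u>18: break
T=tool();p,d=ctrl.camera("wrist");np.savez("w1.npz",p=p,d=d,T=T);cv2.imwrite("pics/w1.png",p[:,:,::-1])
E
```

```text
4.4833 0.01103183607307341 [-86.19890533   0.35480194 293.64025026] [-0.3429839  -0.27521408  0.78594503]
224 5.12 along -0.8 perp [-0.3 -0.3 -0.2] err 0.3
220 5.38 along -1.3 perp [-0.2  0.9 -0.1] err -0.1
216 5.62 along -0.4 perp [-0.4  0.9 -0.3] err -0.3
212 5.88 along -0.6 perp [-0.3 -0.1 -0.2] err -0.3
208 6.12 along -1.4 perp [-0.4  0.1 -0.3] err -0.3
204 6.38 along -0.4 perp [-0.2  0.4 -0.1] err -0.3
200 6.62 along -1.4 perp [0.6 0.  0.4] err -0.2
196 6.88 along -1.4 perp [-0.2  0.4 -0.2] err -0.2
192 7.12 along -0.7 perp [-0.6  1.  -0.4] err -0.2
188 7.38 along -0.6 perp [-0.   0.7 -0. ] err -0.2
184 7.62 along -1.4 perp [0.3 0.2 0.2] err -0.3
180 7.88 along -0.5 perp [0.  0.6 0. ] err -0.2
176 8.12 along 0.1 perp [0.1 0.3 0.1] err -0.1
172 8.38 along 0.1 perp [-0.6 -1.  -0.4] err -0.1
168 8.62 along -1.9 perp [0.3 0.9 0.2] err -0.2
164 8.88 along -0.8 perp [-0.2  0.7 -0.1] err -0.2
160 9.12 along 0.5 perp [ 0.5 -0.7  0.4] err -0.2
156 9.38 along -0.1 perp [0.6 0.2 0.5] err -0.2
152 9.62 along -0.6 perp [-0.   0.2 -0. ] err -0.2
```

View pics/w1.png

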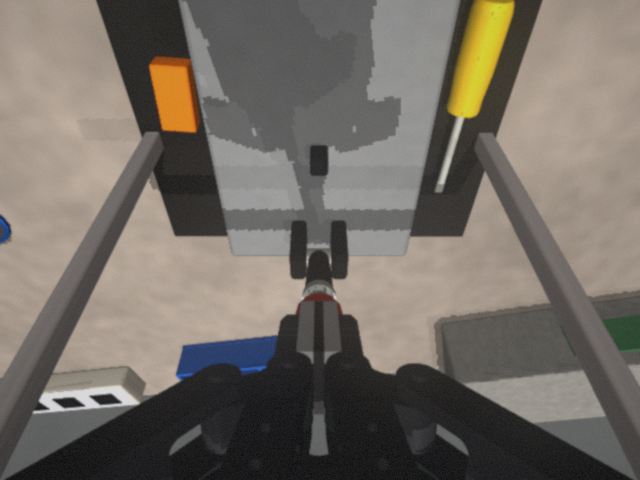

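Wrist view: the fingertips end at about (319,305) on the red cap, with the bright steel collar right next to it at (319,290) and the black tube below. I verify the length from depth and a scene crop.

```bash
python3 - <<'E'
from h import *
z=np.load("w1.npz");m=ctrl.camera_model("wrist");T=z["T"];p=z["p"]
P=(cloud(z["d"],m,T@m["hand_eye"])-c0*[1,1,0])@Rz
a=[];
for v in range(240,330,3):
    r=p[v,305:335];q=P[v,319]; w=q-[60,0,95]
    print(v,p[v,319],np.round(q,1),"l",round(-w[0]*np.cos(e0)+w[2]*np.sin(e0),1),"n",round(w[0]*np.sin(e0)+w[2]*np.cos(e0),1))
p,d=ctrl.camera("scene");cv2.imwrite("pics/s2.png",cv2.resize(p[150:300,250:410,::-1],None,fx=4,fy=4,interpolation=cv2.INTER_CUBIC))
cv2.imwrite("pics/w1c.png",cv2.resize(z["p"][220:340,240:400,::-1],None,fx=4,fy=4,interpolation=cv2.INTER_CUBIC))
E
```

```text
240 [106 104 105] [71.   0.6 64.6] l -31.2 n -8.6
243 [117 117 117] [74.6  0.6 64.5] l -33.3 n -5.7
246 [157 156 154] [77.9  0.6 64.7] l -35.0 n -2.9
249 [89 88 84] [52.8  0.6 92.9] l 2.4 n -7.1
252 [48 46 43] [ 47.3   0.6 101.4] l 12.5 n -6.7
255 [44 45 43] [ 40.1   0.6 111.2] l 24.7 n -6.9
258 [48 47 44] [ 35.    0.6 118.9] l 33.9 n -6.6
261 [49 46 45] [ 29.5   0.6 126.7] l 43.5 n -6.6
264 [43 42 40] [ 25.1   0.6 133.4] l 51.5 n -6.3
267 [46 43 43] [ 18.9   0.6 141.5] l 61.7 n -6.7
270 [45 44 38] [ 14.    0.6 148.2] l 70.0 n -6.8
273 [43 39 40] [ 10.5   0.6 153.7] l 76.5 n -6.5
276 [48 41 42] [  6.4   0.6 159.4] l 83.5 n -6.5
279 [61 61 56] [  1.7   0.6 165.6] l 91.3 n -6.8
282 [85 83 80] [ -3.9   0.6 172.4] l 100.1 n -7.5
285 [127 126 118] [ -6.2   0.6 176.2] l 104.5 n -7.1
288 [140 138 130] [ -4.6   0.6 176.8] l 104.1 n -5.4
291 [91 85 81] [ -5.9   0.6 179.8] l 107.3 n -4.8
294 [88 47 45] [-23.4   0.5 195.5] l 130.2 n -10.0
297 [89 43 36] [-25.5   0.5 198.8] l 134.2 n -9.8
300 [83 46 42] [-27.4   0.5 201.9] l 137.8 n -9.6
303 [47 43 42] [-44.5   0.5 216.4] l 159.4 n -15.1
306 [48 44 44] [-46.4   0.5 219.2] l 162.8 n -15.1
309 [46 45 42] [-48.2   0.5 221.8] l 166.1 n -15.1
312 [47 41 42] [-47.7   0.5 222.7] l 166.5 n -14.1
315 [44 43 36] [-48.9   0.5 224.9] l 168.9 n -13.9
318 [49 47 47] [-50.5   0.5 227.2] l 171.8 n -13.8
321 [46 41 39] [-50.9   0.5 228.7] l 173.2 n -13.3
324 [42 38 33] [-52.3   0.5 230.8] l 175.7 n -13.2
327 [42 39 38] [-53.2   0.5 232.6] l 177.7 n -12.9
```

View pics/w1c.png

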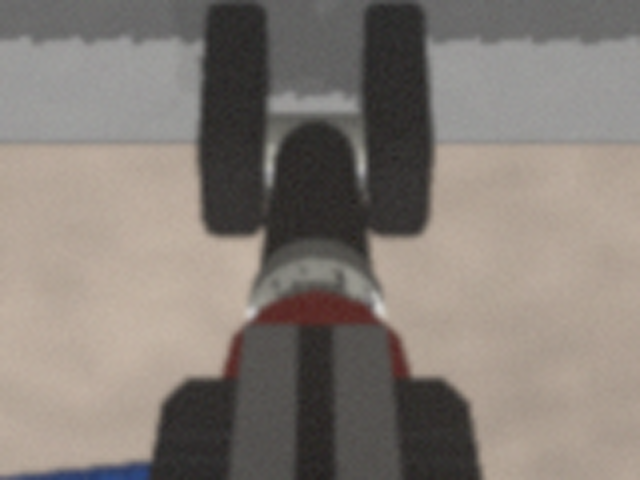

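View pics/s2.png

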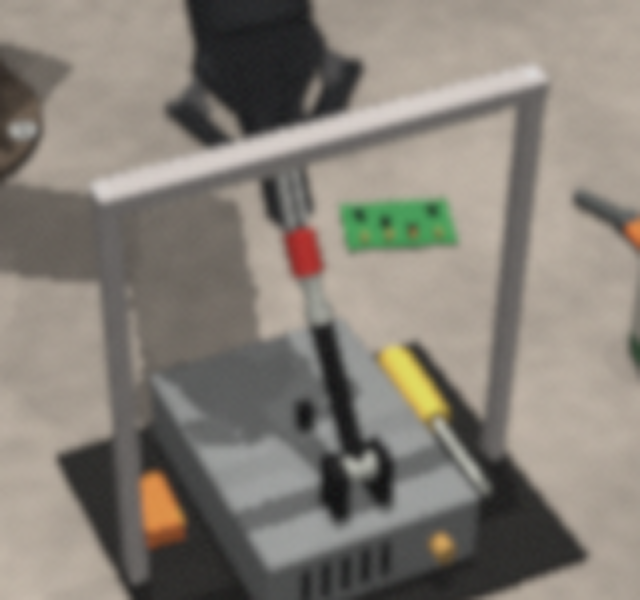

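Scene crop: the brass section is gone and the cap at (305,253) sits directly on the steel, which still stands out about 15 mm above the black tube. I carry on in small steps until the stop is felt.

```bash
python3 - <<'E'
from h import *
b=np.array([-.34,-.28,.79])
for l in list(range(150,142,-2))+list(np.arange(142,130,-1)):
    ctrl.move_straight(pp(l),rate=40);o=ctrl.get_obs();f=o["wrist_force"]-b
    print(l,round(o["t"],2),"along",round(f@u,1),"perp",np.round((f-f@u*u)@Rz,1),"err",round((o["position"]-pp(l))@u,1),"tau",np.round(o["joint_efforts"][1:3],1))
    if f@u>22: break
p,d=ctrl.camera("scene");cv2.imwrite("pics/s3.png",cv2.resize(p[150:300,250:410,::-1],None,fx=4,fy=4,interpolation=cv2.INTER_CUBIC))
E
```

```text
150 9.97 along 2.4 perp [-0.9  0.7 -0.6] err -0.0 tau [-16.3  25.9]
148 10.22 along 2.0 perp [-0.5 -0.3 -0.4] err -0.1 tau [-16.3  25.8]
146 10.47 along 2.7 perp [-0.9  0.2 -0.7] err -0.1 tau [-16.7  25.7]
144 10.72 along 1.9 perp [-0.6  0.6 -0.4] err -0.1 tau [-16.9  25.6]
142 10.97 along 1.9 perp [-0.5  0.1 -0.4] err -0.1 tau [-17.2  25.6]
141 11.22 along 3.7 perp [-1.2 -0.3 -0.8] err -0.0 tau [-16.9  25.5]
140 11.47 along 4.4 perp [-0.4  1.  -0.3] err -0.0 tau [-16.8  25.4]
139 11.72 along 4.8 perp [-1.  -0.  -0.7] err -0.1 tau [-16.9  25.4]
138 11.97 along 4.8 perp [-1.3 -0.4 -0.9] err -0.0 tau [-16.6  25.3]
137 12.22 along 16.5 perp [-3.4 -0.3 -2.4] err 0.5 tau [-12.9  24.9]
136 12.47 along 25.7 perp [-2.6 -1.4 -1.8] err 1.2 tau [-9.1 23.6]
```

View pics/s3.png

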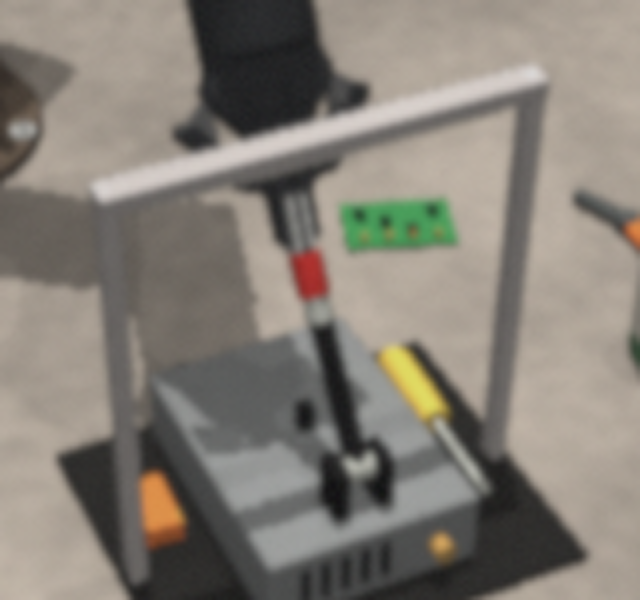

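The push force jumped at the stop (cap_top about 139 mm from the pivot), and the crop shows only the steel collar left at (318,312), so both sections are home. Next I back off, grip the cap lightly and swing it down, letting it turn between the pads.

```bash
cat >> h.py <<'E'
def gp(e,l,t):  # TCP for grasp point at l on antenna of elevation e, tool tilt t (deg)
    q=quat(np.radians(t));z=R.from_quat(q[[1,2,3,0]]).as_matrix()[:,2]
    return ax(np.radians(e),l)+19*z,q
E
python3 - <<'E'
from h import *
tl=lambda e:65+(54.7-e)*0.1
es=list(np.arange(50,-0.1,-5))
for e in [54.7]+es:
    s=ctrl.solve_ik(*gp(e,131,tl(e)));print(e,None if s is None else np.round(s,2))
try:
    ctrl.move_straight(pp(165),rate=100)
    ctrl.command_gripper(45,20)
    ctrl.move_straight(gp(54.7,165,65)[0],rot=gp(54.7,165,65)[1],rate=80)
    b=ctrl.get_obs()["wrist_force"]
    ctrl.move_straight(gp(54.7,131,65)[0],rate=60)
    o=ctrl.get_obs();print(o["t"],(o["wrist_force"]-b)@Rz)
    ctrl.command_gripper(15,20)
    o=ctrl.get_obs();print(o["t"],(o["wrist_force"]-b)@Rz,o["opening"],o["finger_force"])
except ctrl.Unreachable as x: print("unreach",x)
p,d=ctrl.camera("scene");cv2.imwrite("pics/s4.png",cv2.resize(p[130:300,240:410,::-1],None,fx=3.5,fy=3.5,interpolation=cv2.INTER_CUBIC))
E
```

```text
54.7 [ 0.49 -0.02 -0.89  0.67 -0.44 -2.82]
50.0 [ 0.5  -0.02 -0.9   0.68 -0.43 -2.84]
45.0 [ 0.51 -0.02 -0.92  0.68 -0.42 -2.86]
40.0 [ 0.51 -0.02 -0.94  0.69 -0.41 -2.88]
35.0 [ 0.51 -0.02 -0.97  0.71 -0.4  -2.9 ]
30.0 [ 0.51 -0.01 -0.99  0.73 -0.38 -2.93]
25.0 [ 0.5  -0.   -1.01  0.76 -0.35 -2.96]
20.0 None
15.0 None
10.0 None
5.0 None
0.0 None
14.575 [-0.88810868  0.48940703  1.16652987]
14.9 [-3.28657546  0.74631529  4.47286665] 21.120675299402095 22.05488383769989
```

View pics/s4.png

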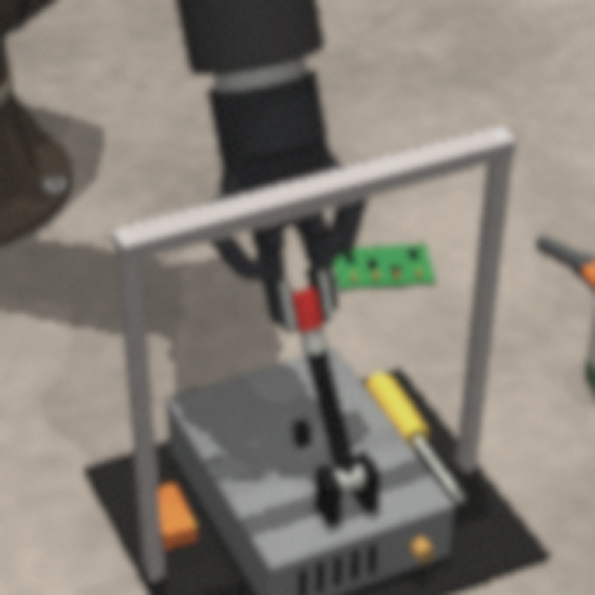

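The crop shows the cap at (308,308) held between the pads, clear of the crossbar. Now I swing it down with the tool steepening as it goes.

```bash
python3 - <<'E'
from h import *
tl=lambda e:65+(54.7-e)*0.4
es=np.append(np.arange(51,2.9,-4),1)
bad=[e for e in es if ctrl.solve_ik(*gp(e,130,tl(e))) is None];print("bad",bad)
b=ctrl.get_obs()["wrist_force"]
if not bad:
  try:
    for e in es:
        p,q=gp(e,130.5,tl(e));ctrl.move_straight(p,rot=q,rate=60)
        o=ctrl.get_obs();f=(o["wrist_force"])@Rz;er=np.radians(e)
        print(e,round(o["t"],2),np.round(f,1),"out-pull",round(f@[np.cos(er),0,-np.sin(er)],1),round(o["opening"],1))
        if np.linalg.norm(f)>30:break
  except ctrl.Unreachable as x: print("unreach",e,x)
p,d=ctrl.camera("scene");cv2.imwrite("pics/s5.png",cv2.resize(p[130:300,240:410,::-1],None,fx=3.5,fy=3.5,interpolation=cv2.INTER_CUBIC))
E
```

```text
bad []
51.0 15.25 [-3.1 -1.4  8.3] out-pull -8.4 21.2
47.0 15.56 [-3.6 -2.3  7.6] out-pull -8.0 21.1
43.0 15.87 [-4.3 -0.1  6.5] out-pull -7.5 21.2
39.0 16.18 [-4.8 -0.8  6. ] out-pull -7.5 20.9
35.0 16.48 [-3.7 -0.4  5.4] out-pull -6.1 21.2
31.0 16.79 [-4.5  0.4  4.5] out-pull -6.2 21.2
27.0 17.1 [-4.3 -0.1  4.1] out-pull -5.7 21.2
23.0 17.41 [-4.9  2.3  2.8] out-pull -5.6 21.2
19.0 17.72 [-3.7  1.1  1.7] out-pull -4.1 21.4
15.0 18.02 [-3.9  0.8  1.9] out-pull -4.3 21.1
11.0 18.33 [-2.8  1.3  1.4] out-pull -3.0 21.5
7.0 18.64 [-2.1  1.5  1.2] out-pull -2.2 21.1
3.0 18.94 [-3.3  1.3  0.3] out-pull -3.3 21.4
1.0 19.19 [-3.   0.7  2.9] out-pull -3.0 21.0
```

View pics/s5.png

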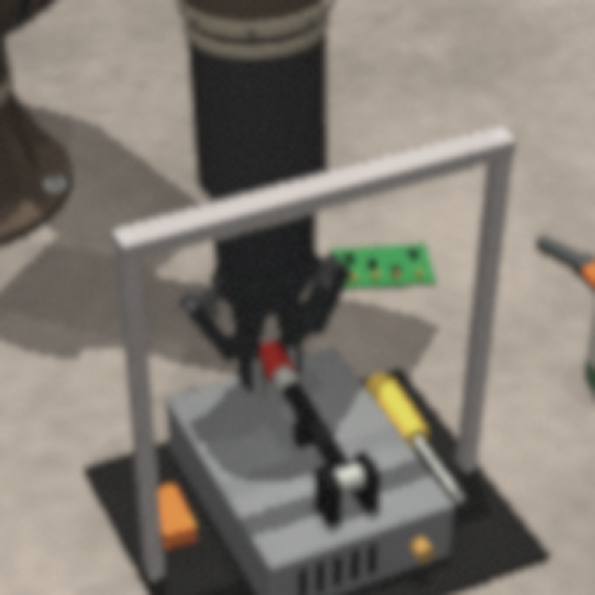

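Crop: the antenna lies nearly level along the case, cap at (272,358), about on its rest. I press down to contact, release, retreat and check.

```bash
python3 - <<'E'
from h import *
q=gp(1,130.5,86.5)[1]
for dz in (0,-1,-2,-3,-4,-5,-6):
    p=gp(0,130.5,86.5)[0]+[0,0,dz];ctrl.move_straight(p,rot=q,rate=30)
    o=ctrl.get_obs();f=o["wrist_force"]@Rz;print(dz,round(o["t"],2),np.round(f,1),L(o["position"])[2]-p[2])
    if f[2]>18:break
ctrl.command_gripper(45,20)
o=ctrl.get_obs();print(o["t"],np.round(o["wrist_force"]@Rz,1))
# straight retreat up/front along tool axis
P=o["position"]+Rz@[-8,0,110]
ctrl.move_straight(P,rate=150)
T=tool();p,d=ctrl.camera("wrist");np.savez("w2.npz",p=p,d=d,T=T);print(ctrl.get_obs()["t"])
m=ctrl.camera_model("wrist");Q=(cloud(d,m,T@m["hand_eye"])-c0*[1,1,0])@Rz
hsv=cv2.cvtColor(p,cv2.COLOR_RGB2HSV);k=((hsv[...,0]<8)|(hsv[...,0]>172))&(hsv[...,1]>130)&(abs(Q[...,0]+65)<40)&(abs(Q[...,1])<15)
A=Q[k];print("cap",len(A),A.min(0),A.max(0),"top z",np.percentile(A[:,2],98))
for x in range(-80,46,9):
    s=Q[(abs(Q[...,0]-x)<3)&(abs(Q[...,1]-.5)<5)&(Q[...,2]<130)];print(x,len(s) and round(np.percentile(s[:,2],95),1),end="; ")
cv2.imwrite("pics/w2.png",p[:,:,::-1])
E
```

```text
0 19.49 [-3.3  1.1  3.9] 0.11289344467283513
-1 19.74 [-2.8 -0.4  3.2] 0.0746229939551597
-2 19.99 [-2.9  0.5  4.6] 0.010734623397297582
-3 20.24 [-1.6  0.2  4.4] 0.015896001138642646
-4 20.49 [-1.1  1.1  4.3] -0.025185152571026492
-5 20.74 [-1.5  0.4  4.2] 0.003677832645493595
-6 20.99 [-0.4  0.4  3.5] -0.0016640510016117105
21.35 [-1.   0.  -0.4]
22.2833
cap 1918 [-77.93807838 -10.1244545   93.8660541 ] [-49.45182155  10.60511301 114.22471138] top z 112.4154474515657
-80 106.6; -71 112.4; -62 112.2; -53 111.8; -44 109.0; -35 108.7; -26 107.6; -17 107.2; -8 106.7; 1 106.4; 10 105.8; 19 105.3; 28 104.9; 37 104.5;
```

View pics/w2.png

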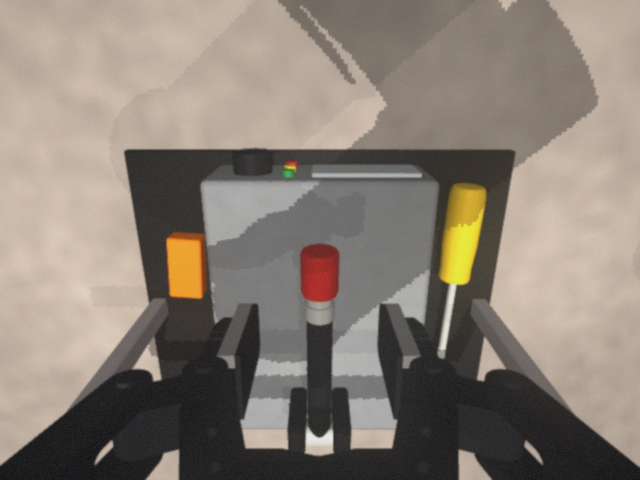

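Wrist view: the collapsed antenna lies along the case with the cap at (320,272) and only the collar showing, and the bystanders are untouched. Depth shows it still about 3° high because it slipped in the grip, so I press it down from above with shut fingers.

```bash
python3 - <<'E'
from h import *
q=quat(np.radians(86.5))
ctrl.command_gripper(0,40)
def g(z):return W([-62,0.4,z])
ctrl.move_straight(g(135),rot=q,rate=120)
ctrl.move_straight(g(116),rate=80);b=ctrl.get_obs()["wrist_force"]
for z in np.arange(113,98,-1):
    ctrl.move_straight(g(z),rate=40);o=ctrl.get_obs();f=(o["wrist_force"]-b)@Rz
    print(z,round(o["t"],2),np.round(f,1),round(o["position"][2]-z,2))
    if f[2]>20:break
ctrl.move_straight(g(190),rate=150)
ctrl.move_straight(W([-90,0,230]),rate=150)
T=tool();p,d=ctrl.camera("wrist");print(ctrl.get_obs()["t"])
m=ctrl.camera_model("wrist");Q=(cloud(d,m,T@m["hand_eye"])-c0*[1,1,0])@Rz
for x in range(-80,46,9):
    s=Q[(abs(Q[...,0]-x)<3)&(abs(Q[...,1]-.5)<5)&(Q[...,2]<130)];print(x,len(s) and round(np.percentile(s[:,2],95),1),end="; ")
hsv=cv2.cvtColor(p,cv2.COLOR_RGB2HSV);k=((hsv[...,0]<8)|(hsv[...,0]>172))&(hsv[...,1]>130)&(abs(Q[...,0]+65)<40)&(abs(Q[...,1])<15)
print("cap x",np.percentile(Q[k][:,0],[1,99]))
E
```

```text
113 23.96 [-1.6 -1.5 -0.9] 0.25
112 24.21 [-1.1 -1.3  0.3] 0.29
111 24.46 [-1.1 -1.7  3. ] 0.15
110 24.71 [-1.1  0.1  1.3] -0.03
109 24.96 [-2.1  0.   1.2] -0.1
108 25.21 [-1.7  1.1  2.1] -0.13
107 25.46 [-2.6  0.2  2.1] -0.11
106 25.71 [-1.3  0.1  2. ] -0.07
105 25.96 [-4.2 -0.5  5.5] 0.16
104 26.21 [-5.7  0.9 10.4] 0.49
103 26.46 [-7.7 -0.1 13.2] 0.8
102 26.71 [-9.7 -0.3 17.2] 1.13
101 26.96 [-11.4  -0.5  21.4] 1.48
28.225
-80 102.7; -71 106.0; -62 106.1; -53 106.1; -44 103.9; -35 104.0; -26 0; -17 0; -8 0; 1 0; 10 0; 19 0; 28 0; 37 0; cap x [-77.60565099 -50.62208941]
```

```bash
python3 - <<'E'
from bench import ctrl
print(ctrl.job_done())
E
```

```text
the job is handed in; nothing more can be done
None
```

I slid the brass section home first and then the steel one while the antenna still leaned, folded it flat on its rest and let go; nothing else appeared to be touched, and I handed the job in at about 28 s.

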